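Pin the swivel stand and open the cleaner bottle

ROBOT

A 6-joint arm with a two-finger parallel gripper is mounted at the origin on the work surface. World frame = base frame: x ahead of the robot, y to its left, z up, the work surface at z = 0. Lengths are in m, angles in rad, forces in N, time in s.
With the tool pointing down it reaches from about 0.375 to 0.975 m from the base axis. Payload 3.8 kg.
Tool frame: the origin (TCP) lies midway between the tips of the shut fingers; the grasp point (between the pads) lies 19 mm behind it; z points along the fingers, y is the line along which they close (so a half turn about z gives the same grasp; the last joint's range is limited). The gripper opens to 85 mm and grips with 20 to 120 N. Pads are 22 mm wide; open, the fingers measure 114 mm over their backs; the gripper's body (76 mm by 85 mm) begins 54 mm behind the grasp point. The pads swing forward as they close: fully open they stand 13 mm farther back than shut.
Start: joints at [-1.237, 0.264, 1.604, -0, 1.274, -0.037], TCP at [0.245, -0.629, 0.231] pointing down, gripper open.
Joint ranges: [-2.63, 2.63], [-0.94, 2.18], [0.31, 2.57], [-1.31, 4.45], [0, 2.66], [-2.55, 2.55]. Speed limits (rad/s): [2.57, 2.57, 3.14, 3.14, 3.14, 3.14].

INTERFACE

Orientations are given as a rotation vector (axis times angle).
In Python, from workcell import read_state, vision, ticket gives the robot as it stands. The module is installed in compiled form; this text tells all that it offers.
- The arm moves only by the tool jog_arm, never from a script. Its arguments are lists of equal length, an entry for each row: "turn": the turn, a rotation vector about the tool's x, y, z in rad, a list of three; "delta_pos": the shift along the tool's x, y, z in m, a list of three; "gripper": the finger opening in m, from 0 to 0.0854. In form: {"turn": [[rx, ry, rz], ...], "delta_pos": [[dx, dy, dz], ...], "gripper": [gripper, ...]}. A call has 1 to 20 rows; each row shifts and turns the commanded pose from where the row before left it, along the tool's axes as they then stand; what a row does not reach is not made up. A row lasts 1/12 s, in which the tool goes at most 41.7 mm and 7.16 degrees, less where a joint would pass 70% of its speed; a pose out of reach is approached as far as the arm can. A call with a gripper value outside its range is refused whole. The fingers move at their own pace and stop on an object; "grip_force" is the grip in N (left out, the last holds). Time passes only in rows, so rows that do not move let the fingers close. It gives the time, the measured TCP pose, the force, the opening and the grip force at its end, in the units of the state.
- read_state(): the state, without advancing time (a new reading comes with each control period).
- vision.read_camera(name): name is "side" or "top"; returns the picture (400x640x3 uint8, red, green, blue); there is no depth.
- vision.calibration(name): a dict with "vfov" (degrees; the focal length in pixels is half the picture's height over the tangent of half this angle, whatever the lens; pixels are square), "cx", "cy" (the principal point, pixels), "R" (3x3) and "t" (3): a world point X has camera coordinates R X + t. Camera axes: x right, y down, z forward; pixel columns grow to the right and rows downward; lengths in m; the calibration is good to about 2 mm. A picture is of the moment at which its call begins. calibration takes no time and is no camera call.
- ticket.finish_job(): hands the job in; it is judged then, once.
The state is a dict: "time": time; "q": joint angles; "joint_vel": joint speeds; "joint_torque": joint torques, N m; "tool_pos": TCP position; "tcp_rot": TCP orientation; "wrist_force": force on the tool from outside, world axes, zero at the start; "torque": the same for the moment, N m; "width": opening from 0.0 (shut) to 1.0 (fully open); "grip_force": force on a finger pad.
Only numpy, scipy, OpenCV 4.12 (cv2) and the standard library are available. Lean on these libraries where they do the work, as an engineer would, in place of code of your own. Each camera call takes 0.05 s, during which the arm holds its last target. There are 200 camera calls.

TASK

Open the bottle of cleaner: first take the steel locking pin from its wooden block and push it fully home in the hole of the stand's arm, so that the swivelling stand cannot turn. Then press the bottle's push-and-turn cap down, twist it anticlockwise to free it and lift it straight up. Leave the pin in place and the bowl, mug and plantain where they are, and finish while still holding the cap upright and still, about a hand's breadth above the bottle's mouth.

Things in the scene. Friction and masses are not known exactly. Their poses are not given: they have to be found in the camera images.
- stand: Wooden plank screwed to the table, 100 mm wide, 22 mm high, carrying a steel disc (top 32 mm over the table) that swivels about the upright axis through the origin. The bottle is strapped on the disc; a flat steel arm 50 mm wide reaches from the disc along the stand's -y axis to 140 mm. Origin: on the table, on the swivel and bottle axis; z up. Its yaw varies.
- swivel (a joint): Angle of disc, arm and bottle, rad, anticlockwise from above positive. 0 (the start): the arm's hole is exactly over the plank's hole. Unpinned it turns with very light friction (0.012 N m); pinned, about 0.04 rad of play remains.
- pin_hole (a point): Centre of the mouth of the pin hole, on the arm's top face, 32 mm over the table, 115 mm from the bottle axis. Round, 12 mm wide, chamfered 2 mm, straight down through the arm (10 mm) and on through the plank (14 mm wide there) to the table. Axes: the stand's, turned by the swivel angle: -y away from the bottle, z up.
- pin: Steel locking pin, 60 g, upright in a hole of a fixed wooden block 60 x 60 x 40 mm high. From the tip up: shank 8 mm diameter, 30 mm long, tapered foot; collar 20 mm wide, 3 mm thick; round grip 16 mm diameter, 40 mm long. Origin: the shank's tip, z towards the grip. At the start the collar rests on the block, tip 10 mm over the table. Fully home: collar on the arm, tip 30 mm below the hole mouth.
- pin_tip (a point): The tip of the pin's shank (same point as the pin's origin).
- cap: Black ribbed push-and-turn cap, 50 mm diameter, 28 mm high, 30 g. Origin: centre of its open underside, 121 mm over the table at the start, on the bottle axis; z up; x along the stand's x. To free: press down 3.5 mm or more (5 to 6 is good), keep it down, turn anticlockwise from above 0.8 to 2.4 rad (1.2 is good), lift straight off. Unpressed it is locked: it turns only 0.1 rad unless forced.
- liner (a joint): How far the spring disc under the cap is pressed down, m: 0 free, 0.0075 at the end of travel; it follows the cap while that is on. Spring force 6 N at 0, 9 N at 0.0035, 13 N at the end. Clockwise, the locked cap meets a stop at once.
- mouth (a point): Centre of the rim of the bottle's mouth, on the bottle axis, 137 mm over the table, 16 mm above the locked cap's origin. White plastic bottle: body 76 mm diameter up to 95 mm over the table, a sloping shoulder up to 109 mm, then a neck 31 mm in diameter. Axes: the stand's, turned by the swivel angle.
- bowl: Bystander: aluminium bowl 150 mm wide, 50 mm high, on the robot's left beyond the block; origin at its underside's centre. Not to be moved.
- mug: Bystander: white mug 76 mm wide, 80 mm high, on the robot's right; origin at its underside's centre. Not to be moved.
- plantain: Bystander: yellow plantain 180 mm long, 35 mm thick, lying beyond the stand; origin on the table under its middle. Not to be moved.
Things that resemble listed ones, but are neither listed nor needed, are in the scene too. Of the things that look like the cap, the smallest one is meant.

How it is judged:
By the outcome, as a careful person would: the job done as asked, in the order asked, and still so for the second after the job is handed in, while the arm keeps its last pose, push and grip.
It also fails if it takes over 54 s, if anything falls off the work surface, if the arm or the gripper's body presses on something with over 40 N, if the wrist force passes 120 N, or if a joint passes its speed limit or range.

## Working session

There is one attempt and no reset: what is moved stays moved. The work goes in short steps, Python scripts to look and compute and a tool call to move; the robot and the scene stay as the last step left them, time stands still between calls to the robot, and variables do not carry over. Pictures are saved under pics/ and viewed, at most 10 in all, crops included, and the job is handed in when it is done.

Besides the shell and the picture viewer there is one more tool, called after "Request:" in YAML: its name, and indented under it one key for each argument. jog_arm: Moves the arm, as the interface text tells. Its arguments: {"type":"object","properties":{"turn":{"type":"array","items":{"type":"array","items":{"type":"number"}}},"delta_pos":{"type":"array","items":{"type":"array","items":{"type":"number"}}},"gripper":{"type":"array","items":{"type":"number"}},"grip_force":{"type":"number"}},"required":["turn","delta_pos","gripper"]}

```bash
mkdir -p pics; python3 - <<'E'
from workcell import read_state, vision
import cv2
for n in("top","side"):
    cv2.imwrite(f"pics/{n}0.png",vision.read_camera(n)[:,:,::-1]); print(n,vision.calibration(n))
print(read_state())
E
```

```text
top {'vfov': 56.32929930218804, 'cx': 325.7986253715721, 'cy': 195.77684727484512, 'R': array([[-0.00633499, -0.99991544,  0.01135702],
       [-0.99683509,  0.00541465, -0.07931254],
       [ 0.07924434, -0.01182352, -0.9967851 ]]), 't': array([0.02629716, 0.53422461, 1.0661362 ])}
side {'vfov': 44.86950931450321, 'cx': 322.9400353581605, 'cy': 200.2168237071386, 'R': array([[-0.87597751, -0.48199844, -0.01846371],
       [-0.363544  ,  0.68488968, -0.63147596],
       [ 0.31701603, -0.54644637, -0.77517559]]), 't': array([0.4902003 , 0.25057555, 1.11101062])}
{'time': 0.1, 'q': array([-1.23689015e+00,  2.64690618e-01,  1.60524090e+00, -3.99766128e-06,
        1.27368651e+00, -3.69020347e-02]), 'joint_vel': array([ 6.24451512e-04,  6.12855549e-04, -5.07781796e-03,  1.20341657e-06,
       -3.06094946e-04,  4.38905337e-04]), 'joint_torque': array([ 1.04608675e-04, -5.16708541e+01, -3.68590486e+01, -8.70474679e-06,
        6.26117908e-03,  1.35437151e-05]), 'tool_pos': array([ 0.24437948, -0.62850467,  0.23007602]), 'tcp_rot': array([-3.08578296e+00, -5.78765561e-01,  4.76348133e-04]), 'wrist_force': array([ 0.94188384, -0.01500481,  0.04334625]), 'torque': array([0.05700639, 0.03329708, 0.01431939]), 'grip_force': 0.0, 'width': 0.9989756683313441}
```

View pics/top0.png

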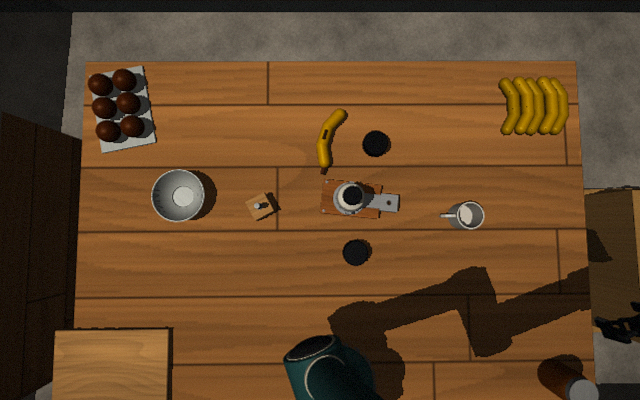

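View pics/side0.png

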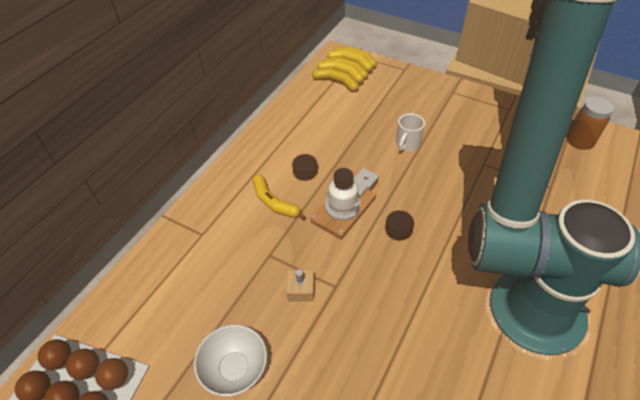

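The top view shows the bottle cap at about (352,196), the arm running to (398,203) with its hole near (389,203), and the pin and block at (260,206). The side view shows the cap at (344,178), the hole at (366,178) and the pin at (299,273). I'll zoom in.

```bash
python3 - <<'E'
import cv2,numpy as np
t=cv2.imread("pics/top0.png");s=cv2.imread("pics/side0.png")
r=lambda im,x,y,w,h,k:cv2.resize(im[y:y+h,x:x+w],None,fx=k,fy=k,interpolation=cv2.INTER_NEAREST)
# top crops: (310,165,100,60)x8 ; 
cv2.imwrite("pics/c1.png",np.vstack([r(t,315,170,90,50,6),r(t,230,180,90,50,6)]))
cv2.imwrite("pics/c2.png",np.vstack([r(s,305,160,90,50,6),r(s,260,260,90,50,6)]))
E
```

```text
(no output)
```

View pics/c1.png

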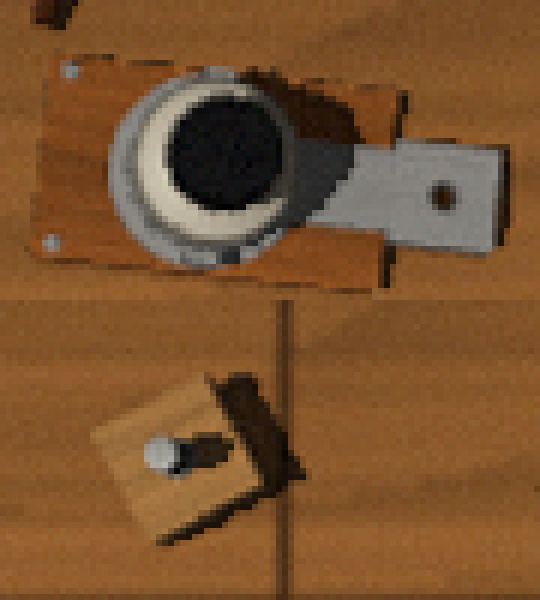

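View pics/c2.png

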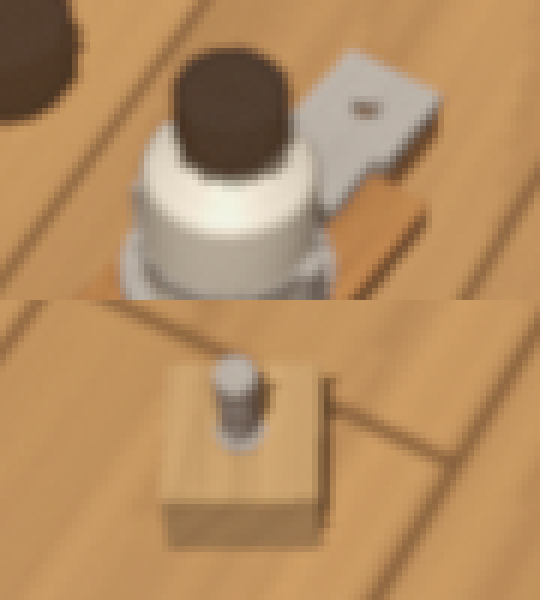

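The crops give first estimates. In the top view they are cap top (352.7,195.2), hole (389,202.7) and pin top (257,205.5). In the side view they are cap top (343.7,172.2), hole (366,177.8) and pin top (299.5,272.3). Next come sub-pixel values and ray casts.

```bash
cat > h.py <<'E'
import numpy as np,cv2
from workcell import read_state,vision
def ray(n,u,v):
    c=vision.calibration(n);f=200/np.tan(np.radians(c["vfov"]/2))
    d=c["R"].T@np.array([(u-c["cx"])/f,(v-c["cy"])/f,1]);return -c["R"].T@c["t"],d
def onz(n,uv,z):
    o,d=ray(n,*uv);return o+d*(z-o[2])/d[2]
def proj(n,X):
    c=vision.calibration(n);f=200/np.tan(np.radians(c["vfov"]/2));p=c["R"]@np.array(X)+c["t"]
    return np.array([c["cx"]+f*p[0]/p[2],c["cy"]+f*p[1]/p[2]])
def tri(a,b):
    A=[];B=[]
    for n,uv in(("top",a),("side",b)):
        o,d=ray(n,*uv);d/=np.linalg.norm(d);M=np.eye(3)-np.outer(d,d);A.append(M);B.append(M@o)
    return np.linalg.lstsq(np.vstack(A),np.hstack(B),rcond=None)[0]
def blob(im,x,y,r,f):
    "weighted centroid of f(gray) in a box"
    x,y=int(round(x)),int(round(y));g=cv2.cvtColor(im,cv2.COLOR_BGR2GRAY).astype(float)[y-r:y+r+1,x-r:x+r+1]
    w=f(g);Y,X=np.mgrid[y-r:y+r+1,x-r:x+r+1];return (w*X).sum()/w.sum(),(w*Y).sum()/w.sum()
E
python3 - <<'E'
from h import *
t=cv2.imread("pics/top0.png");s=cv2.imread("pics/side0.png")
dark=lambda g:np.clip(np.median(g)-15-g,0,None)
ht=blob(t,389,202.7,4,dark);hs=blob(s,366,177.8,3,dark)
gt=cv2.cvtColor(t,6);
pt=blob(t,257,205.5,3,lambda g:np.clip(g-130,0,60))
ct=blob(t,352.7,195.2,9,lambda g:(g<45)*1.)
print(ht,hs,pt,ct)
np.set_printoptions(precision=4,suppress=True)
ps=(299.5,272.3);cs=(343.7,172.2)
for nm,a,b,z in(("hole",ht,hs,.032),("pin",pt,ps,.083),("cap",ct,cs,.149)):
    print(nm,onz("top",a,z),onz("side",b,z),tri(a,b))
print([onz("top",p,.022) for p in((315+70/6,170+70/6),(315+52/6,170+242/6))])
print([onz("top",p,.040) for p in((230+90/6,180+135/6),(230+208/6,180+75/6),(230+160/6,180+240/6),(230+265/6,180+185/6))])
E
```

```text
(np.float64(388.37993138936537), np.float64(202.3919382504288)) (np.float64(365.4677966101695), np.float64(177.78983050847458)) (np.float64(256.0422794117647), np.float64(205.55514705882354)) (np.float64(352.77054794520546), np.float64(195.03082191780823))
hole [ 0.5134 -0.157   0.032 ] [ 0.5108 -0.1553  0.032 ] [ 0.5128 -0.158   0.0284]
pin [0.5037 0.2147 0.083 ] [0.5008 0.2131 0.083 ] [0.5022 0.2139 0.0835]
cap [ 0.5257 -0.0446  0.149 ] [ 0.5257 -0.0499  0.149 ] [ 0.5243 -0.0446  0.155 ]
[array([0.5756, 0.0204, 0.022 ]), array([0.492 , 0.0296, 0.022 ])]
[array([0.5149, 0.2537, 0.04  ]), array([0.5432, 0.1979, 0.04  ]), array([0.4649, 0.2201, 0.04  ]), array([0.4907, 0.1706, 0.04  ])]
```

Request:
jog_arm:
  turn:
    - [0,0,-0.121]
    - [0,0,-0.121]
    - [0,0,-0.121]
    - [0,0,-0.121]
    - [0,0,-0.121]
    - [0,0,-0.121]
    - [0,0,-0.121]
    - [0,0,-0.121]
    - [0,0,-0.121]
    - [0,0,0]
    - [0,0,0]
    - [0,0,0]
    - [0,0,0]
    - [0,0,0]
    - [0,0,0]
    - [0,0,0]
    - [0,0,0]
    - [0,0,0]
    - [0,0,0]
    - [0,0,0]
  delta_pos:
    - [0,0,0]
    - [0,0,0]
    - [0,0,0]
    - [0,0,0]
    - [0,0,0]
    - [0,0,0]
    - [0,0,0]
    - [0,0,0]
    - [0,0,0]
    - [0.032,0.006,0]
    - [0.032,0.006,0]
    - [0.032,0.006,0]
    - [0.032,0.006,0]
    - [0.032,0.006,0]
    - [0.032,0.006,0]
    - [0.032,0.006,0]
    - [0.032,0.006,0]
    - [0.032,0.006,0]
    - [0.032,0.006,0]
    - [0.032,0.006,0]
  gripper: [0.06,0.06,0.06,0.06,0.06,0.06,0.06,0.06,0.06,0.06,0.06,0.06,0.06,0.06,0.06,0.06,0.06,0.06,0.06,0.06]

```text
time: 1.77
tool_pos: [0.349, -0.2848, 0.2309]
tcp_rot: [-2.341, -2.094, -0.0]
wrist_force: [0.5, 0.4, 0.4]
width: 0.705
grip_force: 0.0
```

Request:
jog_arm:
  turn:
    - [0,0,0]
    - [0,0,0]
    - [0,0,0]
    - [0,0,0]
    - [0,0,0]
    - [0,0,0]
    - [0,0,0]
    - [0,0,0]
    - [0,0,0]
    - [0,0,0]
    - [0,0,0]
    - [0,0,0]
    - [0,0,0]
    - [0,0,0]
    - [0,0,0]
    - [0,0,0]
    - [0,0,0]
    - [0,0,0]
    - [0,0,0]
  delta_pos:
    - [0.032,0.006,0]
    - [0.032,0.006,0]
    - [0.032,0.006,0]
    - [0.032,0.006,0]
    - [0.032,0.006,0]
    - [0.032,0.006,0]
    - [0.032,0.006,0]
    - [0.032,0.006,0]
    - [0.032,0.006,0]
    - [0.032,0.006,0]
    - [0.032,0.006,0]
    - [0.032,0.006,0]
    - [0.032,0.006,0]
    - [0.032,0.006,0]
    - [0.032,0.006,0]
    - [0.032,0.006,0]
    - [0,0,0]
    - [0,0,0]
    - [0,0,0]
  gripper: [0.06,0.06,0.06,0.06,0.06,0.06,0.06,0.06,0.06,0.06,0.06,0.06,0.06,0.06,0.06,0.06,0.06,0.06,0.06]

```text
time: 3.35
tool_pos: [0.5007, 0.2112, 0.2306]
tcp_rot: [-2.34, -2.095, 0.003]
wrist_force: [0.1, -0.2, -0.3]
width: 0.703
grip_force: 0.0
```

```bash
cat >> h.py <<'E'
from scipy.spatial.transform import Rotation as Ro
def to(X,w=False):
    "tool-frame shift from the measured TCP to X"
    s=read_state();R=Ro.from_rotvec(s["tcp_rot"]).as_matrix()
    return np.round(R.T@(np.array(X)-s["tool_pos"]),4)
def st():
    s=read_state();R=Ro.from_rotvec(s["tcp_rot"]).as_matrix()
    print("t",round(s["time"],2),"tcp",s["tool_pos"].round(4),"yang",round(np.arctan2(R[1,1],R[0,1]),4),"z",R[:,2].round(4),"F",s["wrist_force"].round(1),"w",round(s["width"]*85.4,1),"g",round(s["grip_force"],1),"q",s["q"].round(2))
E
python3 - <<'E'
from h import *
st();print(to([.5025,.214,.2]))
E
```

```text
t 3.35 tcp [0.5007 0.2112 0.2306] yang -0.1103 z [-0.0015 -0.0011 -1.    ] F [ 0.1 -0.2 -0.3] w 60.0 g 0.0 q [ 0.35  0.02  1.89 -0.    1.24  0.46]
[0.003  0.0016 0.0306]
```

Request:
jog_arm:
  turn:
    - [0,0,0]
    - [0,0,0]
    - [0,0,0]
    - [0,0,0]
    - [0,0,0]
    - [0,0,0]
    - [0,0,0]
    - [0,0,0]
    - [0,0,0]
    - [0,0,0]
  delta_pos:
    - [0.003,0.002,0.02]
    - [0,0,0.025]
    - [0,0,0.025]
    - [0,0,0.025]
    - [0,0,0.025]
    - [0,0,0.02]
    - [0,0,0.015]
    - [0,0,0.015]
    - [0,0,0.01]
    - [0,0,0.003]
  gripper: [0.06,0.06,0.06,0.06,0.06,0.06,0.06,0.06,0.06,0.06]

```text
time: 4.18
tool_pos: [0.5019, 0.2125, 0.0464]
tcp_rot: [-2.342, -2.092, 0.005]
wrist_force: [0.3, -0.0, -0.2]
width: 0.704
grip_force: 0.0
```

```bash
python3 - <<'E'
from h import *
st()
t=vision.read_camera("top")[:,:,::-1];s=vision.read_camera("side")[:,:,::-1]
r=lambda im,x,y,w,h,k:cv2.resize(im[y:y+h,x:x+w],None,fx=k,fy=k,interpolation=cv2.INTER_NEAREST)
cv2.imwrite("pics/g1.png",np.vstack([r(t,215,180,90,50,6),r(s,255,245,90,50,6)]))
E
```

```text
t 4.18 tcp [0.5019 0.2125 0.0464] yang -0.1126 z [-0.0034 -0.0015 -1.    ] F [ 0.3 -0.  -0.2] w 60.2 g 0.0 q [ 0.35  0.21  2.04 -0.    0.89  0.47]
```

View pics/g1.png

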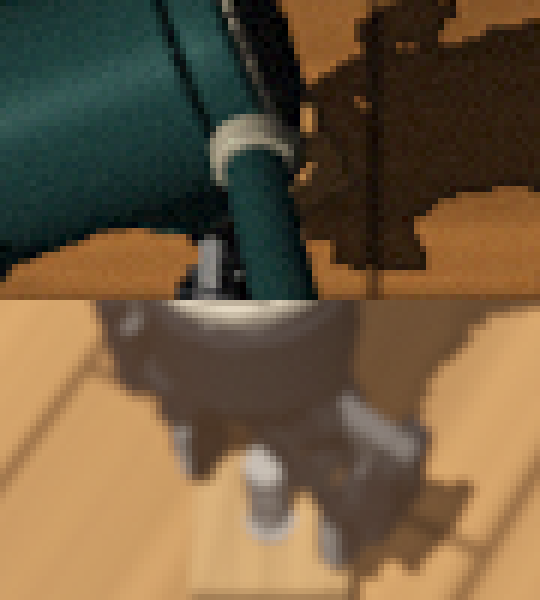

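The pin stands between the two fingers: side crop pin (268,500), fingers at (187,470) and (335,560). I'll close now.

Request:
jog_arm:
  turn:
    - [0,0,0]
    - [0,0,0]
    - [0,0,0]
    - [0,0,0]
    - [0,0,0]
    - [0,0,0]
  delta_pos:
    - [0,0,0]
    - [0,0,0]
    - [0,0,0]
    - [0,0,0]
    - [0,0,0]
    - [0,0,0]
  gripper: [0.03,0.02,0.01,0.005,0.005,0.005]
  grip_force: 30

```text
time: 4.78
tool_pos: [0.5044, 0.2147, 0.0494]
tcp_rot: [2.34, 2.095, 0.003]
wrist_force: [0.1, -0.7, 5.7]
width: 0.179
grip_force: 29.4
```

```bash
python3 -c "from h import *;st();print(read_state()['torque'])"
```

```text
t 4.78 tcp [0.5044 0.2147 0.0494] yang -0.1108 z [ 1.7e-03  5.0e-04 -1.0e+00] F [ 0.1 -0.7  5.7] w 15.3 g 29.4 q [ 0.36  0.21  2.04 -0.    0.89  0.47]
[-0.13848407  0.10634733 -0.00364416]
```

Request:
jog_arm:
  turn:
    - [0,0,0]
    - [0,0,0]
    - [0,0,0]
    - [0,0,0]
    - [0,0,0]
    - [0,0,0]
    - [0,0,0]
    - [0,0,0]
    - [0,0,0]
    - [0,0,0]
  delta_pos:
    - [0,0,-0.005]
    - [0,0,-0.01]
    - [0,0,-0.015]
    - [0,0,-0.02]
    - [0,0,-0.025]
    - [0,0,-0.025]
    - [0,0,-0.025]
    - [0,0,-0.025]
    - [0,0,-0.025]
    - [0,0,-0.025]
  gripper: [0.005,0.005,0.005,0.005,0.005,0.005,0.005,0.005,0.005,0.005]
  grip_force: 50

```text
time: 5.62
tool_pos: [0.503, 0.2142, 0.2499]
tcp_rot: [-2.341, -2.095, 0.0]
wrist_force: [0.3, 0.0, -0.5]
width: 0.17
grip_force: 49.0
```

```bash
python3 -c "
from h import *;st();print(to([.513,-.1575,.25]))
p=vision.read_camera('top');cv2.imwrite('pics/t2.png',p[:,:,::-1]);cv2.imwrite('pics/s2.png',vision.read_camera('side')[:,:,::-1]);st();st()"
```

```text
t 5.62 tcp [0.503  0.2142 0.2499] yang -0.1109 z [-3.e-04 -0.e+00 -1.e+00] F [ 0.3  0.  -0.5] w 14.5 g 49.0 q [0.36 0.01 1.86 0.   1.28 0.47]
[-3.683e-01  5.100e-02 -1.000e-04]
t 5.72 tcp [0.5063 0.2155 0.2543] yang -0.1109 z [ 0.0091  0.0035 -1.    ] F [ 0.3  0.8 -0.4] w 14.9 g 49.0 q [0.36 0.01 1.85 0.   1.27 0.47]
t 5.72 tcp [0.5063 0.2155 0.2543] yang -0.1109 z [ 0.0091  0.0035 -1.    ] F [ 0.3  0.8 -0.4] w 14.9 g 49.0 q [0.36 0.01 1.85 0.   1.27 0.47]
```

Request:
jog_arm:
  turn:
    - [0,0,0]
    - [0,0,0]
    - [0,0,0]
    - [0,0,0]
    - [0,0,0]
    - [0,0,0]
    - [0,0,0]
    - [0,0,0]
    - [0,0,0]
    - [0,0,0]
    - [0,0,0]
    - [0,0,0]
    - [0,0,0]
    - [0,0,0]
    - [0,0,0]
    - [0,0,0]
    - [0,0,0]
    - [0,0,0]
    - [0,0,0]
    - [0,0,0]
  delta_pos:
    - [-0.01,0.002,0]
    - [-0.02,0.003,0]
    - [-0.028,0.004,0]
    - [-0.028,0.004,0]
    - [-0.028,0.004,0]
    - [-0.028,0.004,0]
    - [-0.028,0.004,0]
    - [-0.028,0.004,0]
    - [-0.028,0.004,0]
    - [-0.028,0.004,0]
    - [-0.028,0.004,0]
    - [-0.028,0.004,0]
    - [-0.028,0.004,0]
    - [-0.02,0.003,0]
    - [-0.01,0.0,0.02]
    - [0,0,0.03]
    - [0,0,0.03]
    - [0,0,0.02]
    - [0,0,0.01]
    - [0,0,0]
  gripper: [0.005,0.005,0.005,0.005,0.005,0.005,0.005,0.005,0.005,0.005,0.005,0.005,0.005,0.005,0.005,0.005,0.005,0.005,0.005,0.005]

```text
time: 7.38
tool_pos: [0.5107, -0.1563, 0.1336]
tcp_rot: [-2.336, -2.089, 0.007]
wrist_force: [-0.6, 0.1, -0.3]
width: 0.168
grip_force: 49.0
```

Request:
jog_arm:
  turn:
    - [0,0,0]
    - [0,0,0]
    - [0,0,0]
  delta_pos:
    - [0,0,0]
    - [0,0,0]
    - [0,0,0]
  gripper: [0.005,0.005,0.005]

```text
time: 7.63
tool_pos: [0.5159, -0.1576, 0.1402]
tcp_rot: [2.339, 2.093, 0.002]
wrist_force: [0.2, -0.1, 0.0]
width: 0.17
grip_force: 49.0
```

```bash
python3 - <<'E'
from h import *
st();X=read_state()["tool_pos"]
t=vision.read_camera("top")[:,:,::-1];s=vision.read_camera("side")[:,:,::-1]
T=X-[0,0,.037]
for n in("top","side"): print(n,proj(n,T),proj(n,X),proj(n,[.5125,-.1575,.032]))
r=lambda im,x,y,w,h,k:cv2.resize(im[y:y+h,x:x+w],None,fx=k,fy=k,interpolation=cv2.INTER_NEAREST)
cv2.imwrite("pics/t3.png",t);cv2.imwrite("pics/s3.png",s)
cv2.imwrite("pics/g3.png",np.vstack([r(t,345,175,90,50,6),r(s,330,140,90,50,6)]))
st()
E
```

```text
t 7.63 tcp [ 0.5159 -0.1576  0.1402] yang -0.1109 z [ 0.0031 -0.0011 -1.    ] F [ 0.2 -0.1  0. ] w 14.5 g 49.0 q [-0.34  0.08  1.99 -0.    1.06 -0.23]
top [393.29465237 199.84487705] [396.02514759 198.86859307] [388.55968559 202.70025215]
side [365.44145894 158.59410263] [366.15078365 148.60083486] [365.25115246 177.05605546]
t 7.73 tcp [ 0.5157 -0.1575  0.14  ] yang -0.1107 z [ 0.0029 -0.0011 -1.    ] F [ 0.4 -0.4 -0. ] w 14.6 g 49.0 q [-0.34  0.08  1.99 -0.    1.06 -0.23]
```

View pics/g3.png

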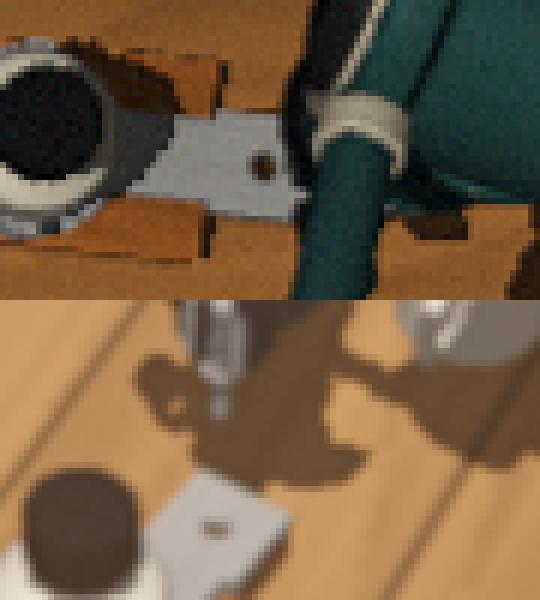

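The side crop shows the pin tip at about (366.7,159.2), and the hole at (365.8,177.8). The side camera's bias matches the one seen at the pick, so the top estimate of the hole, (0.5134,-0.157), is good. I'll move over it and come close.

Request:
jog_arm:
  turn:
    - [0,0,0]
    - [0,0,0]
    - [0,0,0]
    - [0,0,0]
    - [0,0,0]
    - [0,0,0]
    - [0,0,0]
    - [0,0,0]
  delta_pos:
    - [0,-0.002,0.01]
    - [0,0,0.015]
    - [0,0,0.015]
    - [0,0,0.01]
    - [0,0,0.005]
    - [0,0,0]
    - [0,0,0]
    - [0,0,0]
  gripper: [0.005,0.005,0.005,0.005,0.005,0.005,0.005,0.005]

```text
time: 8.4
tool_pos: [0.5132, -0.1571, 0.084]
tcp_rot: [2.34, 2.094, 0.001]
wrist_force: [-0.0, -0.1, -0.1]
width: 0.17
grip_force: 49.0
```

```bash
python3 - <<'E'
from h import *
st();X=read_state()["tool_pos"]
t=vision.read_camera("top")[:,:,::-1];s=vision.read_camera("side")[:,:,::-1]
for n in("top","side"): print(n,proj(n,X-[0,0,.037]),proj(n,X-[0,0,.0395]),proj(n,[.5134,-.157,.032]))
r=lambda im,x,y,w,h,k:cv2.resize(im[y:y+h,x:x+w],None,fx=k,fy=k,interpolation=cv2.INTER_CUBIC)
cv2.imwrite("pics/g4.png",np.vstack([r(t,350,180,70,35,8),r(s,335,150,70,40,8)]))
E
```

```text
t 8.4 tcp [ 0.5132 -0.1571  0.084 ] yang -0.1109 z [ 1.3e-03 -5.0e-04 -1.0e+00] F [-0.  -0.1 -0.1] w 14.5 g 49.0 q [-0.34  0.14  2.04 -0.    0.96 -0.23]
top [389.37292888 202.1241649 ] [389.21410707 202.17889772] [388.38045212 202.38953487]
side [365.22413683 173.37267451] [365.17916962 173.98905545] [364.87719191 177.06180163]
```

View pics/g4.png

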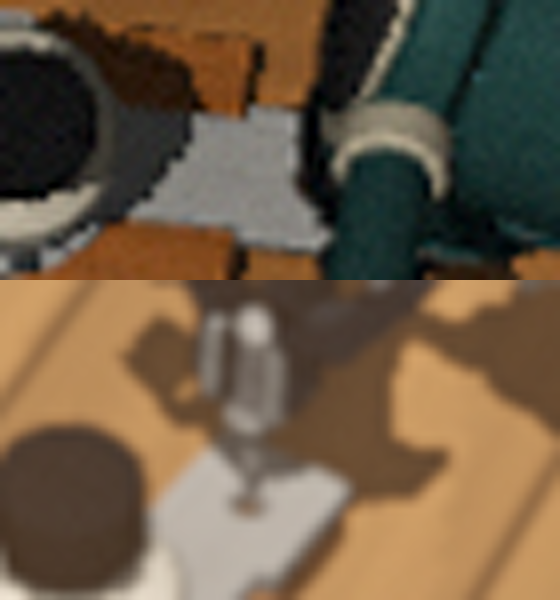

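The tip at about (366.2,175.9) stands just over the hole at (366,177.9), with the columns aligned. I'll lower it gently.

Request:
jog_arm:
  turn:
    - [0,0,0]
    - [0,0,0]
    - [0,0,0]
    - [0,0,0]
    - [0,0,0]
    - [0,0,0]
    - [0,0,0]
  delta_pos:
    - [0,0,0.004]
    - [0,0,0.004]
    - [0,0,0.004]
    - [0,0,0.004]
    - [0,0,0.003]
    - [0,0,0.002]
    - [0,0,0]
  gripper: [0.005,0.005,0.005,0.005,0.005,0.005,0.005]

```text
time: 9.08
tool_pos: [0.512, -0.1567, 0.0614]
tcp_rot: [-2.34, -2.094, 0.001]
wrist_force: [0.2, 1.3, -0.0]
width: 0.172
grip_force: 49.0
```

```bash
python3 -c "from h import *;st();print(read_state()['torque'])"
```

```text
t 9.08 tcp [ 0.512  -0.1567  0.0614] yang -0.111 z [-1.4e-03  5.0e-04 -1.0e+00] F [ 0.2  1.3 -0. ] w 14.7 g 49.0 q [-0.34  0.17  2.06  0.    0.91 -0.23]
[ 0.00756592 -0.03760953 -0.01937542]
```

Request:
jog_arm:
  turn:
    - [0,0,0]
    - [0,0,0]
    - [0,0,0]
    - [0,0,0]
    - [0,0,0]
    - [0,0,0]
    - [0,0,0]
  delta_pos:
    - [0.001,0,0.003]
    - [0,0,0.003]
    - [0,0,0.003]
    - [0,0,0.003]
    - [0,0,0.003]
    - [0,0,0.002]
    - [0,0,0]
  gripper: [0.005,0.005,0.005,0.005,0.005,0.005,0.005]

```text
time: 9.67
tool_pos: [0.5122, -0.1557, 0.0446]
tcp_rot: [-2.34, -2.094, 0.001]
wrist_force: [0.2, 0.3, -1.4]
width: 0.17
grip_force: 49.0
```

```bash
python3 -c "from h import *;st();print(read_state()['torque'])"
```

```text
t 9.67 tcp [ 0.5122 -0.1557  0.0446] yang -0.111 z [-1.1e-03  4.0e-04 -1.0e+00] F [ 0.2  0.3 -1.4] w 14.6 g 49.0 q [-0.34  0.2   2.07  0.    0.88 -0.23]
[-0.02051851 -0.00228085 -0.00205587]
```

Request:
jog_arm:
  turn:
    - [0,0,0]
    - [0,0,0]
    - [0,0,0]
    - [0,0,0]
    - [0,0,0]
  delta_pos:
    - [0,0,0.002]
    - [0,0,0.002]
    - [0,0,0.002]
    - [0,0,0]
    - [0,0,0]
  gripper: [0.005,0.005,0.005,0.005,0.005]

```text
time: 10.08
tool_pos: [0.515, -0.1563, 0.0414]
tcp_rot: [2.339, 2.092, 0.004]
wrist_force: [-0.8, 1.8, 7.8]
width: 0.171
grip_force: 49.9
```

```bash
python3 -c "from h import *;st();print(read_state()['torque'])"
```

```text
t 10.08 tcp [ 0.515  -0.1563  0.0414] yang -0.1112 z [ 4.4e-03 -9.0e-04 -1.0e+00] F [-0.8  1.8  7.8] w 14.6 g 49.9 q [-0.34  0.2   2.07  0.    0.87 -0.23]
[ 0.2541868  -0.05149703  0.04641185]
```

Request:
jog_arm:
  turn:
    - [0,0,0]
    - [0,0,0]
    - [0,0,0]
    - [0,0,0]
    - [0,0,0]
    - [0,0,0]
    - [0,0,0]
    - [0,0,0]
    - [0,0,0]
    - [0,0,0]
    - [0,0,0]
    - [0,0,0]
    - [0,0,0]
    - [0,0,0]
  delta_pos:
    - [0,0,-0.001]
    - [0,0,0]
    - [0,0,0]
    - [0,0,0]
    - [0,0,0]
    - [0,0,-0.01]
    - [0,0,-0.02]
    - [0,0,-0.025]
    - [0,0,-0.03]
    - [0,0,-0.03]
    - [0,0,-0.03]
    - [0,0,-0.02]
    - [0,0,-0.01]
    - [0,0,0]
  gripper: [0.02,0.03,0.04,0.05,0.05,0.05,0.05,0.05,0.06,0.07,0.08,0.085,0.085,0.085]

```text
time: 11.25
tool_pos: [0.5145, -0.1566, 0.2189]
tcp_rot: [2.337, 2.091, 0.005]
wrist_force: [-0.2, -1.0, 0.3]
width: 0.993
grip_force: 0.0
```

```bash
python3 - <<'E'
from h import *
st();X=read_state()["tool_pos"]
t=vision.read_camera("top")[:,:,::-1];s=vision.read_camera("side")[:,:,::-1]
r=lambda im,x,y,w,h,k:cv2.resize(im[y:y+h,x:x+w],None,fx=k,fy=k,interpolation=cv2.INTER_CUBIC)
cv2.imwrite("pics/t5.png",t);cv2.imwrite("pics/s5.png",s)
cv2.imwrite("pics/g5.png",np.vstack([r(t,325,175,80,37,8),r(s,315,150,80,38,8)]))
print(to([.526,-.044,.2]))
E
```

```text
t 11.25 tcp [ 0.5145 -0.1566  0.2189] yang -0.111 z [ 0.0058 -0.0021 -1.    ] F [-0.2 -1.   0.3] w 84.8 g 0.0 q [-0.34  0.01  1.92 -0.    1.21 -0.23]
[0.1126 0.0013 0.0147]
```

View pics/g5.png

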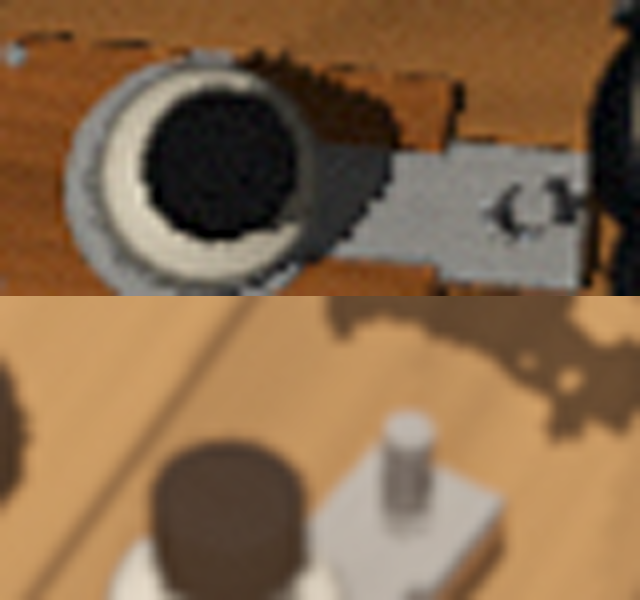

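The pin stands upright in the hole with its collar at the arm; its top is at side (366.3,166.5). The cap is at top (352.6,195.6), and I'll check the seating height numerically.

```bash
python3 - <<'E'
from h import *
for z in(.075,.080,.085): print(z,proj("side",[.5134,-.1565,z])+[1.1,.8])
t=cv2.imread("pics/t5.png");g=cv2.cvtColor(t,6)[180:212,338:368];m=(g<50).astype(np.uint8)
n,l,stt,c=cv2.connectedComponentsWithStats(m);k=1+np.argmax(stt[1:,4]);print(stt[k],c[k]+[338,180],onz("top",c[k]+[338,180],.149))
E
```

```text
0.075 [366.67504061 167.2823238 ]
0.08 [366.76795005 166.00256665]
0.085 [366.86141633 164.71513948]
[  5   1  25  28 427] [355.98594848 194.47540984] [ 0.52713339 -0.05293477  0.149     ]
```

Request:
jog_arm:
  turn:
    - [0,0,0.1]
    - [0,0,0.1]
    - [0,0,0.1]
    - [0,0,0.1]
    - [0,0,0.1]
    - [0,0,0.1]
    - [0,0,0.1]
    - [0,0,0]
  delta_pos:
    - [0,0,0]
    - [0,0,0]
    - [0,0,0]
    - [0,0,0]
    - [0,0,0]
    - [0,0,0]
    - [0,0,0]
    - [0,0,0]
  gripper: [0.085,0.085,0.085,0.085,0.085,0.085,0.085,0.085]

```text
time: 12.02
tool_pos: [0.511, -0.1553, 0.2123]
tcp_rot: [-2.916, -1.16, 0.006]
wrist_force: [-0.1, -0.3, -0.2]
width: 0.993
grip_force: 0.0
```

```bash
python3 -c "from h import *;st();print(to([.526,-.0435,.2]))"
```

```text
t 12.02 tcp [ 0.511  -0.1553  0.2123] yang -0.8134 z [-0.0048  0.0017 -1.    ] F [-0.1 -0.3 -0.2] w 84.8 g 0.0 q [-0.34  0.01  1.92  0.    1.21  0.47]
[ 0.0877 -0.0709  0.0124]
```

I'll confirm seating by pressing lightly on the pin's top with shut fingers; fully home puts its top at 75 mm.

Request:
jog_arm:
  turn:
    - [0,0,0]
    - [0,0,0]
    - [0,0,0]
    - [0,0,0]
    - [0,0,0]
    - [0,0,0]
    - [0,0,0]
    - [0,0,0]
    - [0,0,0]
    - [0,0,0]
    - [0,0,0]
    - [0,0,0]
  delta_pos:
    - [0.001,0.002,0]
    - [0,0,0]
    - [0,0,0]
    - [0,0,0.01]
    - [0,0,0.02]
    - [0,0,0.025]
    - [0,0,0.025]
    - [0,0,0.02]
    - [0,0,0.015]
    - [0,0,0.01]
    - [0,0,0]
    - [0,0,0]
  gripper: [0.02,0,0,0,0,0,0,0,0,0,0,0]

```text
time: 13.02
tool_pos: [0.5144, -0.1565, 0.0898]
tcp_rot: [-2.917, -1.165, 0.001]
wrist_force: [1.1, 0.2, 0.1]
width: -0.0
grip_force: 0.0
```

Request:
jog_arm:
  turn:
    - [0,0,0]
    - [0,0,0]
    - [0,0,0]
    - [0,0,0]
  delta_pos:
    - [0,0,0.003]
    - [0,0,0.003]
    - [0,0,0]
    - [0,0,0]
  gripper: [0,0,0,0]

```text
time: 13.35
tool_pos: [0.5152, -0.1568, 0.0849]
tcp_rot: [2.917, 1.165, 0.001]
wrist_force: [-0.0, -0.2, 0.9]
width: -0.001
grip_force: 0.0
```

```bash
python3 -c "from h import *;st()"
```

```text
t 13.35 tcp [ 0.5152 -0.1568  0.0849] yang -0.811 z [ 1.e-03 -3.e-04 -1.e+00] F [-0.  -0.2  0.9] w -0.1 g 0.0 q [-0.34  0.15  2.04  0.    0.96  0.47]
```

Request:
jog_arm:
  turn:
    - [0,0,0]
    - [0,0,0]
    - [0,0,0]
    - [0,0,0]
    - [0,0,0]
  delta_pos:
    - [0,0,0.003]
    - [0,0,0.003]
    - [0,0,0.002]
    - [0,0,0]
    - [0,0,0]
  gripper: [0,0,0,0,0]

```text
time: 13.77
tool_pos: [0.5145, -0.1565, 0.0759]
tcp_rot: [-2.917, -1.165, 0.001]
wrist_force: [-0.8, 0.2, 0.6]
width: -0.0
grip_force: 0.0
```

Request:
jog_arm:
  turn:
    - [0,0,0]
    - [0,0,0]
    - [0,0,0]
    - [0,0,0]
  delta_pos:
    - [0,0,0.002]
    - [0,0,0.001]
    - [0,0,0]
    - [0,0,0]
  gripper: [0,0,0,0]

```text
time: 14.1
tool_pos: [0.5163, -0.157, 0.075]
tcp_rot: [2.916, 1.164, 0.004]
wrist_force: [-1.7, 1.3, 6.6]
width: 0.005
grip_force: 3.5
```

Contact came at exactly 75 mm, so the pin is fully home. On to the cap.

Request:
jog_arm:
  turn:
    - [0,0,0]
    - [0,0,0]
    - [0,0,0]
    - [0,0,0]
    - [0,0,0]
    - [0,0,0]
    - [0,0,0]
    - [0,0,0]
    - [0,0,0]
    - [0,0,0]
    - [0,0,0]
    - [0,0,0]
    - [0,0,0]
  delta_pos:
    - [0,0,-0.01]
    - [0,0,-0.02]
    - [0,0,-0.03]
    - [0,0,-0.03]
    - [0,0,-0.03]
    - [0,0,-0.01]
    - [0.015,-0.013,0]
    - [0.02,-0.017,0]
    - [0.02,-0.017,0]
    - [0.02,-0.017,0]
    - [0.011,-0.01,0]
    - [0,0,0]
    - [0,0,0]
  gripper: [0,0,0,0.085,0.085,0.085,0.085,0.085,0.085,0.085,0.085,0.085,0.085]

```text
time: 15.18
tool_pos: [0.5258, -0.0433, 0.2029]
tcp_rot: [2.916, 1.168, -0.001]
wrist_force: [0.6, -0.5, -0.5]
width: 0.997
grip_force: 0.0
```

```bash
python3 - <<'E'
from h import *
st();print(to([.526,-.0435,.14]))
t=cv2.imread("pics/t5.png")
g=cv2.cvtColor(t,6)
print(g[184:208:1,353],g[195,340:368])
E
```

```text
t 15.18 tcp [ 0.5258 -0.0433  0.2029] yang -0.8089 z [-7.e-04 -4.e-04 -1.e+00] F [ 0.6 -0.5 -0.5] w 85.1 g 0.0 q [-0.13  0.01  1.95 -0.    1.19  0.68]
[0.     0.0003 0.0629]
[141 117  44  11  11  22  21  17  22  21  17  16  22  20  18  18  17  17
  14  14   0 124 160 169] [194 199 132  35  11  19  15  15  19  19  23  14  22  16  21  20  13  17
  18  17  20   5  51  60  50  45  41  51]
```

Request:
jog_arm:
  turn:
    - [0,0,0]
    - [0,0,0]
    - [0,0,0]
    - [0,0,0]
    - [0,0,0]
    - [0,0,0]
    - [0,0,0]
    - [0,0,0]
    - [0,0,0]
  delta_pos:
    - [0,0,0.01]
    - [0,0,0.015]
    - [0,0,0.015]
    - [0,0,0.015]
    - [0,0,0.015]
    - [0,0,0.01]
    - [0,0,0.008]
    - [0,0,0]
    - [0,0,0]
  gripper: [0.085,0.085,0.085,0.085,0.085,0.085,0.085,0.085,0.085]

```text
time: 15.93
tool_pos: [0.5259, -0.0442, 0.1148]
tcp_rot: [-2.918, -1.164, 0.001]
wrist_force: [0.5, -0.5, -0.4]
width: 0.995
grip_force: 0.0
```

Request:
jog_arm:
  turn:
    - [0,0,0]
    - [0,0,0]
    - [0,0,0]
    - [0,0,0]
    - [0,0,0]
    - [0,0,0]
  delta_pos:
    - [0,0,0]
    - [0,0,0]
    - [0,0,0]
    - [0,0,0]
    - [0,0,0]
    - [0,0,0]
  gripper: [0.07,0.06,0.05,0.045,0.04,0.04]
  grip_force: 40

```text
time: 16.43
tool_pos: [0.5269, -0.0437, 0.1165]
tcp_rot: [2.917, 1.165, 0.002]
wrist_force: [-1.8, 0.6, 5.9]
width: 0.588
grip_force: 40.6
```

```bash
python3 - <<'E'
from h import *
st();print(read_state()["torque"])
E
```

```text
t 16.43 tcp [ 0.5269 -0.0437  0.1165] yang -0.8109 z [ 1.7e-03 -1.0e-04 -1.0e+00] F [-1.8  0.6  5.9] w 50.2 g 40.6 q [-0.13  0.09  2.03  0.    1.02  0.68]
[ 0.19567069  0.19418448 -0.00735431]
```

Request:
jog_arm:
  turn:
    - [0,0,0]
    - [0,0,0]
    - [0,0,0]
    - [0,0,0]
    - [0,0,0]
    - [0,0,0]
    - [0,0,0]
  delta_pos:
    - [0,0,0]
    - [0,0,0]
    - [0,0,0.002]
    - [0,0,0.002]
    - [0,0,0.002]
    - [0,0,0.001]
    - [0,0,0]
  gripper: [0.04,0.04,0.04,0.04,0.04,0.04,0.04]
  grip_force: 80

```text
time: 17.02
tool_pos: [0.5269, -0.0437, 0.1101]
tcp_rot: [2.917, 1.165, 0.002]
wrist_force: [-4.3, 1.5, 12.0]
width: 0.573
grip_force: 81.9
```

```bash
python3 - <<'E'
from h import *
st();print(read_state()["torque"])
E
```

```text
t 17.02 tcp [ 0.5269 -0.0437  0.1101] yang -0.8108 z [ 0.0015 -0.     -1.    ] F [-4.3  1.5 12. ] w 48.9 g 81.9 q [-0.13  0.1   2.04  0.    1.01  0.68]
[0.22761551 0.63658001 0.0076727 ]
```

Request:
jog_arm:
  turn:
    - [0,0,0]
    - [0,0,-0.03]
    - [0,0,-0.05]
    - [0,0,-0.06]
    - [0,0,-0.06]
    - [0,0,-0.06]
    - [0,0,-0.04]
    - [0,0,0]
  delta_pos:
    - [-0.0007,-0.0007,0]
    - [0,0,0]
    - [0,0,0]
    - [0,0,0]
    - [0,0,0]
    - [0,0,0]
    - [0,0,0]
    - [0,0,0]
  gripper: [0.04,0.04,0.04,0.04,0.04,0.04,0.04,0.04]

```text
time: 17.68
tool_pos: [0.5273, -0.0435, 0.1109]
tcp_rot: [2.708, 1.589, 0.007]
wrist_force: [-0.7, 2.1, 9.7]
width: 0.576
grip_force: 81.8
```

```bash
python3 - <<'E'
from h import *
st();print(read_state()["torque"])
E
```

```text
t 17.68 tcp [ 0.5273 -0.0435  0.1109] yang -0.5094 z [ 4.8e-03  2.0e-04 -1.0e+00] F [-0.7  2.1  9.7] w 49.2 g 81.8 q [-0.13  0.09  2.04  0.    1.    0.38]
[0.34481724 0.22518777 0.01375178]
```

Request:
jog_arm:
  turn:
    - [0,0,0]
    - [0,0,-0.06]
    - [0,0,-0.07]
    - [0,0,-0.07]
    - [0,0,-0.07]
    - [0,0,-0.07]
    - [0,0,-0.07]
    - [0,0,-0.06]
    - [0,0,0]
  delta_pos:
    - [0,0,0.001]
    - [0,0,0]
    - [0,0,0]
    - [0,0,0]
    - [0,0,0]
    - [0,0,0]
    - [0,0,0]
    - [0,0,0]
    - [0,0,0]
  gripper: [0.04,0.04,0.04,0.04,0.04,0.04,0.04,0.04,0.04]

```text
time: 18.43
tool_pos: [0.5271, -0.0432, 0.1099]
tcp_rot: [2.262, 2.177, 0.006]
wrist_force: [-1.9, 2.8, 12.4]
width: 0.575
grip_force: 81.9
```

```bash
python3 - <<'E'
from h import *
st();print(read_state()["torque"])
E
```

```text
t 18.43 tcp [ 0.5271 -0.0432  0.1099] yang -0.0386 z [ 4.2e-03  8.0e-04 -1.0e+00] F [-1.9  2.8 12.4] w 49.1 g 81.9 q [-0.13  0.1   2.04  0.    1.   -0.09]
[ 0.54353189  0.48259303 -0.01259482]
```

Request:
jog_arm:
  turn:
    - [0,0,-0.06]
    - [0,0,-0.07]
    - [0,0,-0.07]
    - [0,0,-0.07]
    - [0,0,-0.07]
    - [0,0,-0.07]
    - [0,0,-0.07]
    - [0,0,-0.05]
    - [0,0,0]
    - [0,0,0]
  delta_pos:
    - [0,0,0]
    - [0,0,0]
    - [0,0,0]
    - [0,0,0]
    - [0,0,0]
    - [0,0,0]
    - [0,0,0]
    - [0,0,0]
    - [0,0,0]
    - [0,0,0]
  gripper: [0.04,0.04,0.04,0.04,0.04,0.04,0.04,0.04,0.04,0.04]

```text
time: 19.27
tool_pos: [0.5268, -0.0431, 0.1098]
tcp_rot: [1.616, 2.691, 0.004]
wrist_force: [-2.5, 3.6, 11.8]
width: 0.575
grip_force: 81.9
```

Request:
jog_arm:
  turn:
    - [0,0,0]
    - [0,0,0]
    - [0,0,0]
    - [0,0,0]
    - [0,0,0]
    - [0,0,0]
  delta_pos:
    - [0,0,-0.003]
    - [0,0,-0.003]
    - [0,0,-0.003]
    - [0,0,-0.003]
    - [0,0,-0.002]
    - [0,0,0]
  gripper: [0.04,0.04,0.04,0.04,0.04,0.04]

```text
time: 19.77
tool_pos: [0.5249, -0.0439, 0.1212]
tcp_rot: [-1.618, -2.693, 0.001]
wrist_force: [0.2, 0.3, -1.4]
width: 0.576
grip_force: 82.5
```

```bash
python3 - <<'E'
from h import *
st();print(read_state()["torque"])
E
```

```text
t 19.77 tcp [ 0.5249 -0.0439  0.1212] yang 0.4891 z [-3.e-04 -3.e-04 -1.e+00] F [ 0.2  0.3 -1.4] w 49.2 g 82.5 q [-0.13  0.08  2.03 -0.    1.03 -0.62]
[ 0.08265097 -0.00339824 -0.00729471]
```

Request:
jog_arm:
  turn:
    - [0,0,0]
    - [0,0,0]
    - [0,0,0]
    - [0,0,0]
    - [0,0,0]
    - [0,0,0]
    - [0,0,0]
    - [0,0,0]
    - [0,0,0]
    - [0,0,0]
    - [0,0,0]
    - [0,0,0]
    - [0,0,0]
    - [0,0,0]
  delta_pos:
    - [0,0,-0.004]
    - [0,0,-0.006]
    - [0,0,-0.01]
    - [0,0,-0.014]
    - [0,0,-0.014]
    - [0,0,-0.014]
    - [0,0,-0.014]
    - [0,0,-0.012]
    - [0,0,-0.008]
    - [0,0,-0.006]
    - [0,0,-0.002]
    - [0,0,0]
    - [0,0,0]
    - [0,0,0]
  gripper: [0.04,0.04,0.04,0.04,0.04,0.04,0.04,0.04,0.04,0.04,0.04,0.04,0.04,0.04]

```text
time: 20.93
tool_pos: [0.5245, -0.0437, 0.2243]
tcp_rot: [-1.617, -2.692, 0.001]
wrist_force: [-0.4, -0.5, -0.7]
width: 0.573
grip_force: 82.6
```

Request:
jog_arm:
  turn:
    - [0,0,0]
    - [0,0,0]
    - [0,0,0]
    - [0,0,0]
    - [0,0,0]
    - [0,0,0]
  delta_pos:
    - [0,0,0]
    - [0,0,0]
    - [0,0,0]
    - [0,0,0]
    - [0,0,0]
    - [0,0,0]
  gripper: [0.04,0.04,0.04,0.04,0.04,0.04]

```text
time: 21.43
tool_pos: [0.5252, -0.0438, 0.2253]
tcp_rot: [-1.618, -2.693, 0.0]
wrist_force: [0.0, 0.5, -1.1]
width: 0.576
grip_force: 82.6
```

```bash
python3 - <<'E'
from h import *
st()
cv2.imwrite("pics/s6.png",vision.read_camera("side")[100:250,240:440,::-1].repeat(3,0).repeat(3,1))
E
```

```text
t 21.43 tcp [ 0.5252 -0.0438  0.2253] yang 0.489 z [-0. -0. -1.] F [ 0.   0.5 -1.1] w 49.2 g 82.6 q [-0.13 -0.01  1.93 -0.    1.23 -0.62]
```

View pics/s6.png

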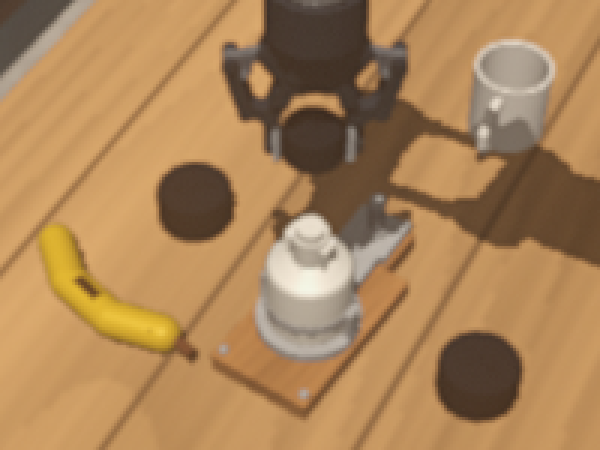

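The picture shows the cap held upright at (313,140), above the open bottle neck at (310,230). The pin is still in the arm at (377,215), and the mug and plantain are undisturbed, so I'm handing in.

```bash
python3 -c "from workcell import ticket;print(ticket.finish_job())"
```

```text
the job is handed in; nothing more can be done
None
```

The job is handed in at about 21 s: the pin is fully home in the stand's arm (its top measured at 75 mm), and the freed cap is held upright and still about 90 mm above the bottle's mouth.

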